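# Clock a notched flange on its indexing fixture

## Robot

A 6-joint arm with a two-finger parallel gripper is mounted at the origin on a cart in front of the work surface, level with it; the furniture and walls round the work are solid. World frame = base frame: x ahead of the robot, y to its left, z up, the work surface at z = 0. Lengths are in m, angles in rad, forces in N, time in s.
With the tool pointing down it reaches from about 0.35 to 0.775 m from the base axis. Payload 5.5 kg.
Tool frame: the origin (TCP) lies on the centre line of the jaws, within the pads' length; the fingertips stand 11 mm ahead of it and the grasp point (between the pads) lies 8 mm behind it (env.tip_extent is the distance from the TCP to the fingertips, in m); z points along the fingers, y is the line along which they close (so a half turn about z gives the same grasp; the last joint's range is limited). The gripper opens to 85 mm and grips with 20 to 120 N. Pads are 22 mm wide; open, the fingers measure 114 mm over their backs; the gripper's body (76 mm by 85 mm) begins 54 mm behind the grasp point. The pads swing forward as they close: fully open they stand 13 mm farther back than shut.
Start: joints at [1.187, 0.313, 0.046, 1.304, 0, 1.431], TCP at [0.139, 0.558, 0.242] pointing down, gripper open.
Joint ranges: [-2.76, 2.76], [-0.86, 1.69], [-1.03, 1.26], [-2.2, 2.34], [-1.47, 1.5], [-3.14, 3.14]. Speed limits (rad/s): [2.57, 2.57, 3.14, 3.14, 3.14, 3.14].

## Interface

Orientations are given as a unit quaternion [w, x, y, z].
In Python, from workcell import env gives the robot as it stands.
- The arm moves only by the shell command python3 -m jog 'ROWS' [FORCE]. ROWS is JSON, a list of rows, each a list of 5 numbers: the gripper's target within -1 to 1 (shut at 1, half-way at 0, fully open at -1), then the shift along the tool's x, y, z in m, then the turn about the tool's z in degrees. In form: [[fingers, tx, ty, tz, turn], ...]. A call has 1 to 5 rows; each row shifts and turns the commanded pose from where the row before left it, along the tool's axes as they then stand; what a row does not reach is not made up. A row lasts 1/12 s, in which the tool goes at most 41.7 mm and 7.16 degrees, less where a joint would pass 70% of its speed; a pose out of reach is approached as far as the arm can. A call is refused whole if a number of a shift passes 0.0417 or a number of a turn 7.16, either way. A call with a gripper value outside its range is refused whole. The fingers move at their own pace and stop on an object; FORCE is the grip in N (left out, the last holds). Time passes only in rows, so rows that do not move let the fingers close. It gives the time, the measured TCP pose, the force, the opening and the grip force at its end, in the units of the state.
- env.get_state(): the state, without advancing time (a new reading comes with each control period).
- env.read_camera(name): name is "scene" or "top" or "wrist"; returns a dict with "img" (420x560x3 uint8, red, green, blue), "fov_y" (degrees; the focal length in pixels is half the picture's height over the tangent of half this angle, whatever the lens; pixels are square), "cx", "cy" (the principal point, pixels), "T" (4x4, takes a point from camera to world coordinates). Camera axes: x right, y up, looking along -z (the intrinsics and any distortion apply to the point x, -y, -z); pixel columns grow to the right and rows downward; lengths in m; the calibration is good to about 2 mm. The wrist camera is an equidistant fisheye: a pixel r from the principal point sees the ray r / f radians off the axis. A picture is of the moment at which its call begins. There is no depth.
- env.hand_in(): hands the job in; it is judged then, once.
The state is a dict: "clock": time; "joint_pos": joint angles; "qvel": joint speeds; "tau": joint torques, N m; "tcp_pos": TCP position; "orientation": TCP orientation; "wrist_force": force on the tool from outside, world axes, zero at the start; "ft_torque": the same for the moment, N m; "finger_gap": finger opening in m; "grip_force": force on a finger pad.
Only numpy, scipy, OpenCV 4.12 (cv2) and the standard library are available. Lean on these libraries where they do the work, as an engineer would, in place of code of your own. Each camera call takes 0.05 s, during which the arm holds its last target. There are 200 camera calls.

## Task

Turn the notched flange on its spigot, by pushing the upright studs near its edge, until its notch faces the index bolt, then slide the index bolt fully home into the notch. After that take up the play: push a stud clockwise (seen from above) so that the notch wall bears on the bolt, hold a steady push of about 14 N there for a second, then let go and leave it resting against the bolt. Never push on the flange or the bolt harder than 18 N, keep the flange flat on its spigot, and leave the other things on the bench alone.

Things in the scene. Friction and masses are not known exactly. Their poses are not given: they have to be found in the camera images.
- fixture: fixed grey metal plate 176 x 284 x 18 mm (x -88 to 88, y -194 to 90 mm). Origin on the bench under the axis of its upright steel spigot (30 mm diameter, top 44 mm above the bench). The index bolt lies on its -y side, points at the spigot and slides along +y under a guide bridge (x -19 to 19, y -108 to -88 mm, top 41 mm above the bench)
- flange: loose steel flange, 0.4 to 0.8 kg, 140 mm diameter, on the spigot with 1 mm play; underside 18, top face 32 mm above the bench. Origin at its underside centre. Its +x runs through its only notch, cut in the rim. Turning it by a stud takes 1 to 4 N; it stays where left. A hub 60 mm across stands 8 mm above the top face. Notch faces bolt: flange +x along fixture -y
- stud_1 (a point): one of four upright round studs near the flange's edge, 14 mm diameter, 52 mm from the flange axis; they stand at 45 (this one, half-way up), 135, 225 and 315 degrees anticlockwise from the notch. Tops 60 mm above the bench; a washer 20 mm across and 3 mm high at each foot, on the top face
- notch (a point): middle of the notch, 62 mm from the flange axis along its +x, at half thickness; axes as the flange's. The notch is 18 mm wide, 14 mm deep, with parallel walls. With the bolt in it, the flange still turns about 3 mm at the rim (0.05 rad) either way from the centred position
- notch_wall (a point): point on the notch wall at the flange's +y side, 9 mm from notch; when the flange is turned clockwise seen from above, this wall comes to bear on the bolt's flat side (the one that looks to the fixture's +x); axes as the flange's. Bolt and wall are rigid
- bolt_nose (a point): centre of the bolt's rounded nose (vertical half-cylinder of radius 6 mm), 6 mm behind its foremost point; axes as the fixture's. The bolt is 12 mm wide, 10 mm high, 19 to 29 mm above the bench. When the notch wall bears on the bolt, notch_wall lies at x = 6 mm in this frame
- bolt_post (a point): axis of the bolt's upright round handle post (14 mm diameter, 24 to 72 mm above the bench), 58 mm behind the bolt's foremost point; the point is 58 mm above the bench; axes as the fixture's. Pushing the post along the fixture's +y slides the bolt in (about 3 N of drag, no spring, rigid stop)
- index_bolt (a joint): travel of the index bolt in m: 0 drawn back (its foremost point 82 mm from the spigot axis, 12 mm clear of the flange), 0.024 fully home against its hard stop (foremost point 58 mm from the axis, in the notch)
- mallet_mid (a point): middle of a carver's mallet lying on the bench, 68 x 199 x 68 mm; to be left alone
- stone_sample_1: rough stone sample, 44 x 64 x 28 mm, origin at its underside; to be left alone
- wax_tin: round tin, 67 mm diameter, 44 mm high, origin at its underside; to be left alone

How it is judged:
By the outcome, as a careful person would: the job done as asked, in the order asked, and still so for the second after the job is handed in, with the robot touching nothing.
It also fails if it takes over 72 s, if anything falls off the work surface, if the arm or the gripper's body presses on something with over 40 N, if the wrist force passes 120 N, or if a joint passes its speed limit or range.

## Working session

There is one attempt and no reset: what is moved stays moved. The work goes in short steps, Python scripts to look and compute and a shell command to move; the robot and the scene stay as the last step left them, time stands still between calls to the robot, and variables do not carry over. Pictures are saved under pics/ and viewed, at most 11 in all, crops included, and the job is handed in when it is done.

```bash
ls; mkdir -p pics; python3 - <<'E'
from workcell import env
import cv2
print(env.get_state())
for n in("scene","top"):
    c=env.read_camera(n); cv2.imwrite(f"pics/{n}0.png",c["img"][:,:,::-1]); print(n,c["fov_y"],c["cx"],c["cy"],c["T"].round(4).tolist(),[k for k in c])
E
```

```text
pics
{'clock': 0.0, 'joint_pos': array([ 1.18734948e+00,  3.14031502e-01,  4.49854742e-02,  1.30361454e+00,
       -8.42576160e-06,  1.43117543e+00]), 'qvel': array([-0.00031769,  0.00120286,  0.00014694,  0.00029511,  0.00133213,
        0.00029519]), 'tau': array([ 6.48233745e-04, -4.80629897e+01,  2.98530114e+01,  1.93299836e-02,
        1.01165966e-06,  4.27676561e-08]), 'tcp_pos': array([0.13865152, 0.55752359, 0.24139383]), 'orientation': array([-2.36942086e-04,  1.21611148e-01,  9.92577382e-01, -9.01513458e-04]), 'wrist_force': array([ 0.70000252, -0.06526075,  0.11760361]), 'ft_torque': array([-0.0266077 , -0.02531937,  0.01688315]), 'grip_force': 0.0, 'finger_gap': 0.08534204207914271}
scene 47.6156484782734 283.77659159967686 208.14304042400855 [[0.8469, 0.2664, -0.4602, -0.0986], [-0.5317, 0.4247, -0.7327, -1.0229], [0.0002, 0.8653, 0.5013, 0.7336], [0.0, 0.0, 0.0, 1.0]] ['img', 'fov_y', 'cx', 'cy', 'T']
top 42.36751560596813 280.13146465536886 210.07445830103373 [[-0.0423, 0.9764, -0.2117, 0.2022], [-0.9991, -0.0417, 0.0069, -0.0696], [-0.0021, 0.2118, 0.9773, 1.5212], [0.0, 0.0, 0.0, 1.0]] ['img', 'fov_y', 'cx', 'cy', 'T']
```

View pics/top0.png

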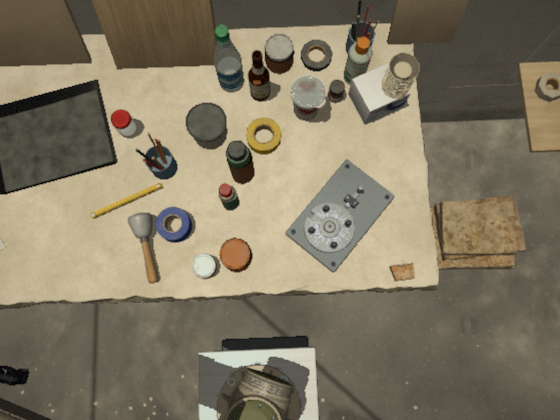

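View pics/scene0.png

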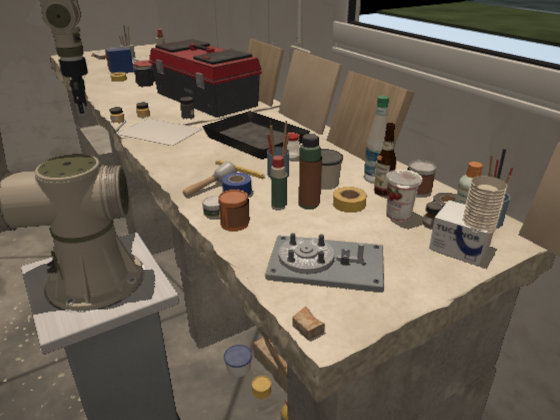

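The fixture is near top-image (340,215), with the spigot near (330,227) and the bolt to its upper right (-y). The pictures also show a bottle at (240,160), the tin at (236,255) and the stone at (402,272). Next I'll enlarge the fixture.

```bash
python3 - <<'E'
import cv2
i=cv2.imread("pics/top0.png")[155:275,280:400]
cv2.imwrite("pics/topc.png",cv2.resize(i,(600,600),interpolation=cv2.INTER_CUBIC))
E
```

```text
(no output)
```

View pics/topc.png

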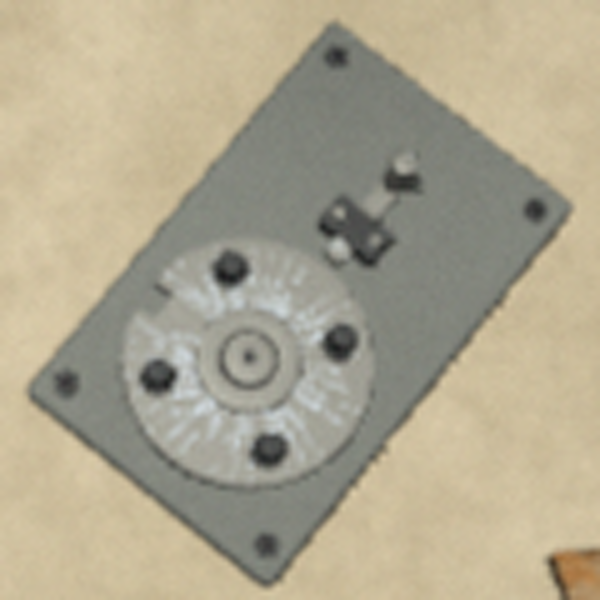

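The crop shows the plate corners at (333,22), (572,208), (270,585) and (30,392), and the spigot top at (249,357). The notch is around (160,298), and the studs at (231,268), (341,341), (269,449) and (158,376). The bolt post top is near (404,160).

```bash
cat > h.py <<'E'
import numpy as np, cv2
from workcell import env
from scipy.spatial.transform import Rotation as R
from scipy.optimize import least_squares
def ray(c,u,v,fish=False):
    f=210/np.tan(np.radians(c["fov_y"]/2)); d=np.array([u-c["cx"],v-c["cy"]])
    if fish:
        r=np.hypot(*d); t=r/f; k=np.array([*(d/r*np.sin(t)),np.cos(t)])
    else: k=np.array([*(d/f),1.])
    return c["T"][:3,3],c["T"][:3,:3]@(k*[1,-1,-1])
def hit(c,u,v,z,fish=False):
    o,d=ray(c,u,v,fish); return o+d*(z-o[2])/d[2]
def fitpose(loc,w):  # 2D rigid: world = p + Rot(th) loc
    loc,w=np.array(loc),np.array(w)[:,:2]
    g=lambda q:(q[:2]+loc@np.array([[np.cos(q[2]),np.sin(q[2])],[-np.sin(q[2]),np.cos(q[2])]])-w).ravel()
    best=min((least_squares(g,[*w.mean(0),a]) for a in(0,1.5,3,-1.5)),key=lambda s:s.cost)
    return best.x,np.abs(best.fun).max()
def tw(pose,x,y):
    a=pose[2]; return np.array(pose[:2])+[x*np.cos(a)-y*np.sin(a),x*np.sin(a)+y*np.cos(a)]
E
python3 - <<'E'
from h import *
c=env.read_camera("top")
P=lambda u,v,z:hit(c,280+u/5-.4,155+v/5-.4,z)
w=[P(333,22,.018),P(572,208,.018),P(270,585,.018),P(30,392,.018),P(249,357,.044),P(404,160,.072)]
p,e=fitpose([(.088,-.194),(-.088,-.194),(-.088,.09),(.088,.09),(0,0),(0,-.14)],w);print(p,e)
for u,v in[(231,268),(341,341),(269,449),(158,376)]:
    q=P(u,v,.06)[:2]; d=q-p[:2]; print(q,np.hypot(*d),np.degrees(np.arctan2(d[1],d[0])))
q=P(160,298,.032)[:2];d=q-p[:2];print("notch",q,np.degrees(np.arctan2(d[1],d[0])), "target",np.degrees(p[2])-90)
s=env.get_state();print(R.from_quat(s["orientation"],scalar_first=True).as_matrix().round(3))
print([ (x["fov_y"],x["cx"],x["cy"]) for x in [env.read_camera("wrist")]])
E
```

```text
[ 0.46969571 -0.21416472  0.84336024] 0.004173408699087222
[ 0.51864019 -0.20607797] 0.04960803885666026 9.381826850899284
[ 0.47509915 -0.26392412] 0.05005192486412963 -83.80245944624589
[ 0.41705317 -0.22067485] 0.05304355709986936 -172.95021897778216
[ 0.45990552 -0.16252005] 0.052564437302633236 100.734091429807
notch [ 0.50918914 -0.16784112] 49.550582759548895 target -41.67901749965026
[[-0.97   0.241 -0.001]
 [ 0.241  0.97  -0.001]
 [ 0.    -0.001 -1.   ]]
[(65.70646984690485, 278.07838510173684, 208.54090766744483)]
```

```bash
python3 -m jog '[[1,0,0,-0.02,0],[1,-0.01,-0.01,-0.035,0],[1,-0.02,-0.018,-0.02,0],[1,-0.0285,-0.0252,0,0],[1,-0.0285,-0.0252,0,0]]'
python3 -m jog '[[1,-0.0285,-0.0252,0,0],[1,-0.0285,-0.0252,0,0],[1,-0.0285,-0.0252,0,0],[1,-0.0285,-0.0252,0,0],[1,-0.0285,-0.0252,0,0]]'
python3 -m jog '[[1,-0.0285,-0.0252,0,0],[1,-0.0285,-0.0252,0,0],[1,-0.0285,-0.0252,0,0],[1,-0.0285,-0.0252,0,0],[1,-0.0136,-0.0341,0,0]]'
python3 -m jog '[[1,-0.0136,-0.0341,0,0],[1,-0.0136,-0.0341,0,0],[1,-0.0136,-0.0341,0,0],[1,-0.0136,-0.0341,0,0],[1,-0.0136,-0.0341,0,0]]'
python3 -m jog '[[1,-0.0136,-0.0341,0,0],[1,-0.0136,-0.0341,0,0],[1,-0.008,-0.02,0,0],[1,0,0,0,0],[1,0,0,0,0]]'
```

```text
clock: 0.62
tcp_pos: [0.2049, 0.461, 0.3187]
orientation: [0.001, 0.12, 0.993, 0.001]
wrist_force: [1.0, -1.0, 0.0]
finger_gap: 0.0257
grip_force: 0.0
clock: 1.03
tcp_pos: [0.3126, 0.3026, 0.3173]
orientation: [0.0, 0.121, 0.993, 0.0]
wrist_force: [0.8, 0.1, -0.4]
finger_gap: -0.0001
grip_force: 0.0
clock: 1.45
tcp_pos: [0.406, 0.141, 0.3169]
orientation: [0.001, 0.122, 0.993, 0.0]
wrist_force: [1.0, 0.0, 0.5]
finger_gap: -0.0002
grip_force: 0.0
clock: 1.87
tcp_pos: [0.428, -0.0411, 0.3173]
orientation: [0.0, 0.122, 0.993, 0.0]
wrist_force: [1.5, 0.4, -0.1]
finger_gap: -0.0003
grip_force: 0.0
clock: 2.28
tcp_pos: [0.4409, -0.1344, 0.3168]
orientation: [-0.001, 0.123, 0.992, 0.0]
wrist_force: [-0.9, 0.5, 0.6]
finger_gap: 0.0001
grip_force: 0.0
```

```bash
python3 -m jog '[[1,-0.004,-0.017,0.02,-6.2],[1,-0.004,-0.017,0.03,-6.2],[1,0,0,0.02,-6.2],[1,0,0,0,-6.2],[1,0,0,0,0]]'
python3 -m jog '[[1,0,0,0,0],[1,0,0,0,0]]'
python3 - <<'E'
from h import *
c=env.read_camera("wrist"); cv2.imwrite("pics/w1.png",c["img"][:,:,::-1]); print(c["T"].round(3).tolist())
E
```

```text
clock: 2.7
tcp_pos: [0.4415, -0.1666, 0.2459]
orientation: [-0.001, -0.096, 0.995, 0.001]
wrist_force: [-0.2, -0.3, 0.6]
finger_gap: 0.0001
grip_force: 0.0
clock: 2.87
tcp_pos: [0.443, -0.1676, 0.2481]
orientation: [0.001, -0.094, 0.996, -0.0]
wrist_force: [0.4, 1.1, -0.9]
finger_gap: -0.0002
grip_force: 0.0
[[-0.186, -0.931, -0.315, 0.363], [0.983, -0.176, -0.058, -0.184], [-0.002, -0.32, 0.947, 0.38], [0.0, 0.0, 0.0, 1.0]]
```

View pics/w1.png

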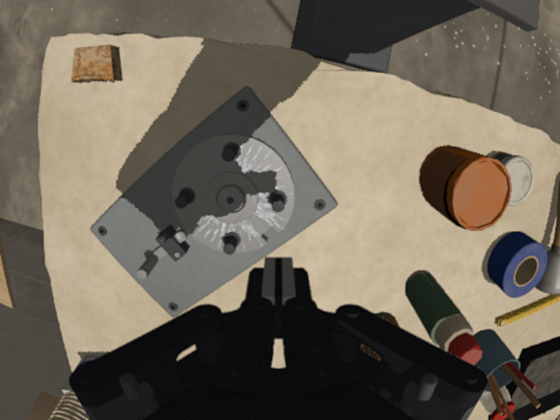

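The wrist view shows the plate corners at about (249,86), (338,204), (175,316) and (91,229), with the spigot top at (230,199). I'll zoom in for stud and notch pixels.

```bash
python3 - <<'E'
import cv2
i=cv2.imread("pics/w1.png")[80:230,160:345]
i=cv2.convertScaleAbs(i,alpha=1.5,beta=20)
cv2.imwrite("pics/w1c.png",cv2.resize(i,(740,600),interpolation=cv2.INTER_CUBIC))
E
```

```text
(no output)
```

View pics/w1c.png

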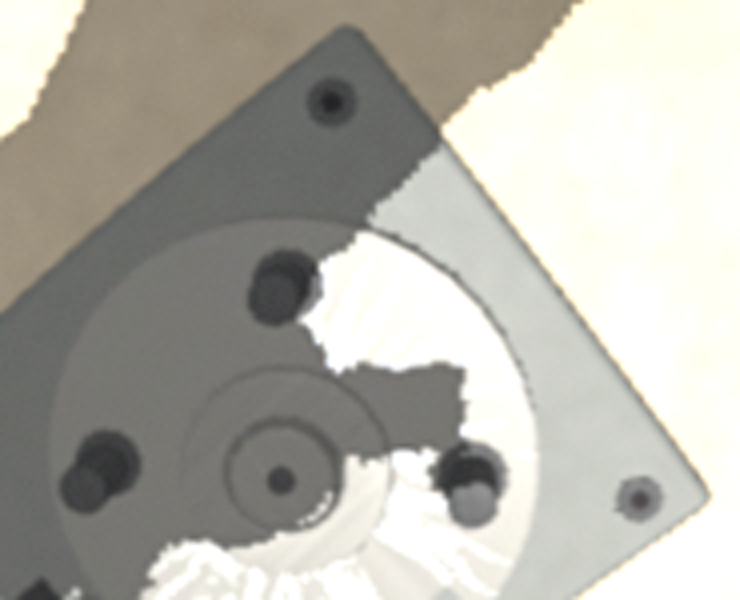

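```bash
python3 - <<'E'
from h import *
c=env.read_camera("wrist")
H=lambda u,v,z:hit(c,u,v,z,True)
P=lambda u,v,z:H(160+u/4-.4,80+v/4-.4,z)
w=[P(346,24,.018),P(708,495,.018),H(91,229,.018),H(175,316,.018),P(281,480,.044)]
p,e=fitpose([(-.088,.09),(.088,.09),(-.088,-.194),(.088,-.194),(0,0)],w);print(p,np.degrees(p[2]),e,"spigot",w[-1])
for u,v in[(275,298),(86,488),(474,503)]:
    q=P(u,v,.06)[:2]; d=q-w[-1][:2]; print(q,np.hypot(*d),np.degrees(np.arctan2(d[1],d[0])))
q=H(264,239,.032)[:2];d=q-w[-1][:2];print(q,np.hypot(*d),np.degrees(np.arctan2(d[1],d[0])))
E
```

```text
[ 0.47291161 -0.21637291  0.84977537] 48.68854212041141 0.0052482689474637745 spigot [ 0.47451632 -0.21711417  0.044     ]
[ 0.42232572 -0.22409458] 0.052655338858722485 -172.3819837140875
[ 0.48109144 -0.26735742] 0.05067165720173847 -82.54431970715567
[ 0.4660618  -0.16519448] 0.05260354350221674 99.24878105122625
[ 0.518867   -0.17205882] 0.0632215725815225 45.45157917610623
```

```bash
python3 -c "
from workcell import env;print(env.tip_extent)"
python3 -m jog '[[1,0.0055,-0.001,0.02,0],[1,0,0,0.04,0],[1,0,0,0.04,0],[1,0,0,0.04,0],[1,0,0,0.03,0]]'
python3 -m jog '[[1,0,0,0.015,0],[1,0,0,0.005,0],[1,0,0,0,0],[1,0,0,0,0]]'
```

```text
0.011
clock: 3.38
tcp_pos: [0.4368, -0.1697, 0.0754]
orientation: [-0.0, -0.094, 0.996, 0.0]
wrist_force: [-0.5, -0.2, -0.7]
finger_gap: -0.0001
grip_force: 0.0
clock: 3.72
tcp_pos: [0.4383, -0.1707, 0.0584]
orientation: [0.001, -0.094, 0.996, -0.0]
wrist_force: [1.1, 0.2, 0.6]
finger_gap: 0.0003
grip_force: 0.0
```

```bash
python3 -m jog '[[1,-0.0015,0,0,0],[1,-0.0015,0,0,0],[1,-0.0015,0,0,0],[1,-0.001,0,0,0],[1,-0.001,0,0,0]]'
for i in 1; do python3 -m jog '[[1,-0.0006,0,0,0],[1,-0.0006,0,0,0],[1,-0.0006,0,0,0],[1,-0.0006,0,0,0],[1,-0.0006,0,0,0]]'; done
python3 -m jog '[[1,-0.0006,0,0,0],[1,-0.0006,0,0,0],[1,-0.0006,0,0,0],[1,-0.0006,0,0,0],[1,-0.0006,0,0,0]]'
```

```text
clock: 4.13
tcp_pos: [0.4443, -0.1692, 0.0578]
orientation: [0.0, -0.094, 0.996, -0.0]
wrist_force: [0.1, 0.3, -1.2]
finger_gap: -0.0002
grip_force: 0.0
clock: 4.55
tcp_pos: [0.4467, -0.1684, 0.0572]
orientation: [-0.0, -0.094, 0.996, 0.0]
wrist_force: [0.9, 0.0, 0.4]
finger_gap: 0.0001
grip_force: 0.0
clock: 4.97
tcp_pos: [0.4494, -0.1678, 0.0572]
orientation: [-0.0, -0.094, 0.996, 0.0]
wrist_force: [-1.7, 0.7, 0.9]
finger_gap: 0.0003
grip_force: 0.5
```

```bash
python3 -m jog '[[1,-0.0007,0.0002,0,0.8],[1,-0.0007,0.0002,0,0.8],[1,-0.0007,0.0002,0,0.8],[1,-0.0009,0.0003,0,1],[1,-0.0009,0.0003,0,1]]'
python3 -m jog '[[1,-0.0011,0.0003,0,1.2],[1,-0.0013,0.0004,0,1.4],[1,-0.0014,0.0004,0,1.6],[1,-0.0016,0.0005,0,1.8],[1,-0.0018,0.0005,0,2]]'
```

```text
clock: 5.38
tcp_pos: [0.4533, -0.1661, 0.0572]
orientation: [-0.0, -0.055, 0.998, 0.0]
wrist_force: [-0.9, -0.4, 1.3]
finger_gap: -0.0002
grip_force: 0.6
clock: 5.8
tcp_pos: [0.4604, -0.1635, 0.0572]
orientation: [-0.0, 0.015, 1.0, 0.0]
wrist_force: [-1.1, -0.2, -0.4]
finger_gap: -0.0003
grip_force: 0.6
```

```bash
python3 -m jog '[[1,-0.0019,0.0005,0,2.1],[1,-0.0021,0.0006,0,2.3],[1,-0.0023,0.0007,0,2.5],[1,-0.0023,0.0007,0,2.5],[1,-0.0023,0.0007,0,2.5]]'
python3 -m jog '[[1,-0.0023,0.0007,0,2.5],[1,-0.0023,0.0007,0,2.5],[1,-0.0023,0.0007,0,2.5],[1,-0.0023,0.0007,0,2.5],[1,-0.0023,0.0007,0,2.5]]'
python3 - <<'E'
from h import *
s=env.get_state();m=R.from_quat(s["orientation"],scalar_first=True).as_matrix()
print(np.degrees(np.arctan2(m[1,0],m[0,0])),(m.T@(s["tcp_pos"]-[.473,-.216,0]))[:2])
c=env.read_camera("wrist"); cv2.imwrite("pics/w2.png",c["img"][:,:,::-1])
E
```

```text
clock: 6.22
tcp_pos: [0.4716, -0.1615, 0.0572]
orientation: [-0.0, 0.119, 0.993, 0.0]
wrist_force: [-1.7, -0.3, 0.4]
finger_gap: -0.0001
grip_force: 0.6
clock: 6.63
tcp_pos: [0.4836, -0.1617, 0.0571]
orientation: [-0.0, 0.226, 0.974, 0.0]
wrist_force: [-1.5, -0.5, 0.2]
finger_gap: 0.0004
grip_force: 0.6
153.85055043713123 [0.01447594 0.05340557]
```

View pics/w2.png

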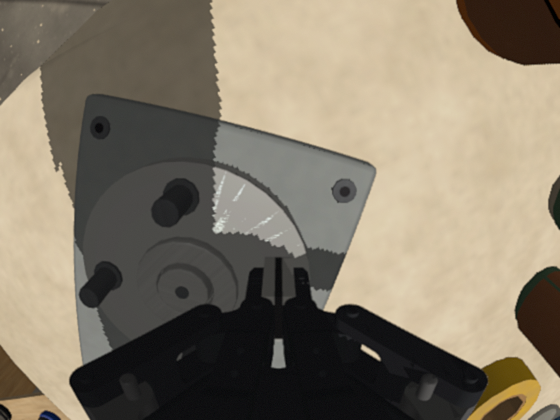

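The studs have turned with the tool. Their tops are at (166,212) and (92,292), and the spigot is at (181,292).

```bash
python3 - <<'E'
from h import *
c=env.read_camera("wrist")
o=hit(c,181,292,.044,True)[:2];print(o)
for u,v in[(166,212),(92,292)]:
    d=hit(c,u,v,.06,True)[:2]-o; print(np.hypot(*d),np.degrees(np.arctan2(d[1],d[0])))
E
```

```text
[ 0.47475254 -0.21728887]
0.05209142719799645 149.3033516845997
0.047421334826655295 -123.77274913397837
```

```bash
python3 -m jog '[[1,-0.0016,0.0004,0,1.7],[1,-0.002,0.0005,0,2.2],[1,-0.0023,0.0006,0,2.5],[1,-0.0023,0.0006,0,2.5],[1,-0.0023,0.0006,0,2.5]]'
python3 -m jog '[[1,-0.0023,0.0006,0,2.5],[1,-0.0023,0.0006,0,2.5],[1,-0.0023,0.0006,0,2.5],[1,-0.0023,0.0006,0,2.5],[1,-0.0023,0.0006,0,2.5]]'
python3 -m jog '[[1,-0.0023,0.0006,0,2.5],[1,-0.0023,0.0006,0,2.5],[1,-0.0023,0.0006,0,2.5],[1,-0.0023,0.0006,0,2.5],[1,-0.0023,0.0006,0,2.5]]'
python3 -m jog '[[1,-0.0023,0.0006,0,2.5],[1,-0.002,0.0005,0,2.2],[1,-0.0016,0.0004,0,1.7],[1,-0.0011,0.0003,0,1.2],[1,-0.0008,0.0002,0,0.8]]'
python3 - <<'E'
from h import *
s=env.get_state();m=R.from_quat(s["orientation"],scalar_first=True).as_matrix()
print(np.degrees(np.arctan2(m[1,0],m[0,0])),(m.T@(s["tcp_pos"]-[.474,-.2165,0]))[:2])
c=env.read_camera("top"); cv2.imwrite("pics/t3.png",cv2.resize(c["img"][155:275,280:400,::-1],(600,600),interpolation=cv2.INTER_CUBIC))
E
```

```text
clock: 7.15
tcp_pos: [0.4937, -0.1646, 0.0572]
orientation: [-0.0, 0.321, 0.947, 0.0]
wrist_force: [-2.3, -0.8, 0.8]
finger_gap: 0.0001
grip_force: 0.6
clock: 7.57
tcp_pos: [0.5043, -0.1701, 0.0572]
orientation: [-0.0, 0.422, 0.907, 0.0]
wrist_force: [-1.4, 1.2, 0.6]
finger_gap: -0.0
grip_force: 0.6
clock: 7.98
tcp_pos: [0.5134, -0.1777, 0.0572]
orientation: [-0.0, 0.518, 0.855, 0.0]
wrist_force: [-1.2, 1.1, 0.2]
finger_gap: -0.0
grip_force: 0.6
clock: 8.4
tcp_pos: [0.5185, -0.1842, 0.0571]
orientation: [-0.0, 0.579, 0.815, 0.0]
wrist_force: [-0.7, 1.6, 0.0]
finger_gap: -0.0002
grip_force: 0.6
109.20789901622187 [0.0159499  0.05263906]
```

View pics/t3.png

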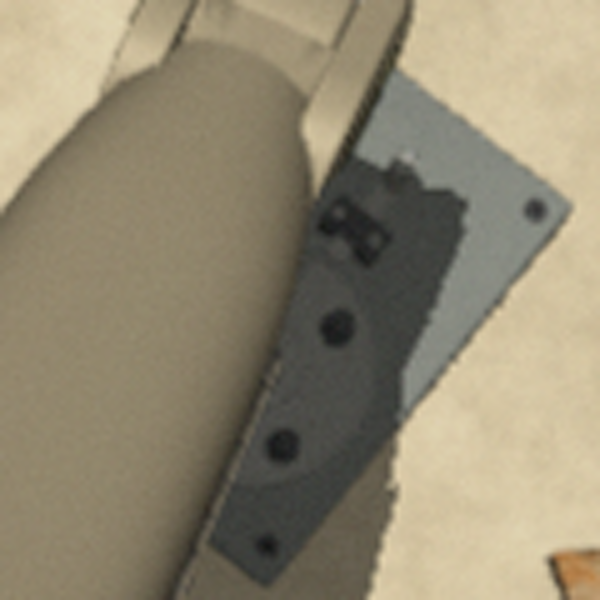

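The arm hides part of the flange, but two stud tops show at (337,327) and (283,445).

```bash
python3 - <<'E'
from h import *
c=env.read_camera("top")
P=lambda u,v,z:hit(c,280+u/5-.4,155+v/5-.4,z)[:2]
o=P(249,357,.044)
for a in[(231,268),(341,341),(269,449),(158,376),(337,327),(283,445)]:
    d=P(*a,.06)-o; print(np.hypot(*d),np.degrees(np.arctan2(d[1],d[0])))
a=P(337,327,.06);b=P(283,445,.06);m=(a-b);print(np.hypot(*m),np.degrees(np.arctan2(m[1],m[0])))
a=P(341,341,.06);b=P(269,449,.06);m=(a-b);print(np.hypot(*m),np.degrees(np.arctan2(m[1],m[0])))
q=P(404,160,.072)-o;print(np.hypot(*q),np.degrees(np.arctan2(q[1],q[0])))
E
```

```text
0.04813036771171506 10.081055913554323
0.04957080321582686 -85.54988782512538
0.054550027486170424 -173.5033353240667
0.05320681859333809 102.31401101989708
0.04918929806877606 -76.17281695942975
0.054150835465460484 -165.10003037917048
0.07247178503335332 -27.83579285137625
0.07238671140511979 -36.68929765943178
0.1355091645940851 -41.375067902384785
```

```bash
python3 -m jog '[[1,-0.0009,0.0003,0,1],[1,-0.0011,0.0003,0,1.2],[1,-0.0014,0.0004,0,1.5],[1,-0.0014,0.0004,0,1.5],[1,-0.0014,0.0004,0,1.5]]'
python3 -m jog '[[1,-0.0014,0.0004,0,1.5],[1,-0.0014,0.0004,0,1.5],[1,-0.0011,0.0003,0,1.2],[1,-0.0009,0.0002,0,1],[1,-0.0006,0.0001,0,0.6]]'
python3 -m jog '[[1,-0.0005,0.0001,0,0.6],[1,0,0,0,0],[1,0,0,0,0]]'
python3 -m jog '[[1,0.003,0,0,0],[1,0.004,0,-0.01,0],[1,0,0,-0.03,0],[1,0,0,-0.04,0],[1,0,0,-0.04,0]]'
python3 -m jog '[[1,0,0,-0.04,-5],[1,0,0,-0.03,-7],[1,0,0,-0.02,-7],[1,0,0,0,-7],[1,0,0,0,-7]]'
python3 -m jog '[[1,0,0,0,-7],[1,0,0,0,-2],[1,0,0,0,0],[1,0,0,0,0]]'
python3 - <<'E'
from h import *
c=env.read_camera("wrist"); cv2.imwrite("pics/w4.png",c["img"][:,:,::-1])
E
```

```text
clock: 8.92
tcp_pos: [0.5222, -0.1899, 0.0573]
orientation: [-0.0, 0.627, 0.779, 0.0]
wrist_force: [-1.8, 1.0, -0.8]
finger_gap: 0.0001
grip_force: 0.6
clock: 9.33
tcp_pos: [0.5245, -0.195, 0.0573]
orientation: [0.0, 0.665, 0.747, 0.0]
wrist_force: [0.4, 0.7, 1.0]
finger_gap: 0.0001
grip_force: 0.6
clock: 9.58
tcp_pos: [0.5247, -0.1955, 0.0574]
orientation: [0.0, 0.668, 0.744, 0.0]
wrist_force: [-0.1, -0.5, 0.1]
finger_gap: 0.0004
grip_force: 0.3
clock: 10.0
tcp_pos: [0.5229, -0.1876, 0.1786]
orientation: [-0.001, 0.668, 0.744, -0.0]
wrist_force: [0.8, -0.4, 0.1]
finger_gap: 0.0001
grip_force: 0.0
clock: 10.42
tcp_pos: [0.5248, -0.1886, 0.2707]
orientation: [0.003, 0.427, 0.904, -0.0]
wrist_force: [-0.3, 0.1, 0.2]
finger_gap: -0.0001
grip_force: 0.0
clock: 10.75
tcp_pos: [0.5238, -0.1882, 0.268]
orientation: [0.0, 0.358, 0.934, -0.0]
wrist_force: [0.2, -0.3, 0.3]
finger_gap: 0.0001
grip_force: 0.0
```

View pics/w4.png

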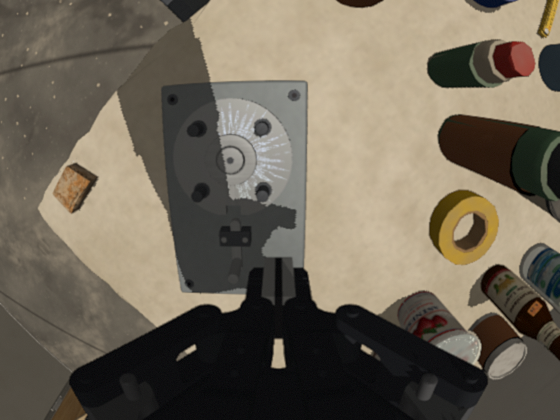

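```bash
python3 - <<'E'
import cv2
i=cv2.imread("pics/w4.png")[110:290,160:310]
i=cv2.convertScaleAbs(i,alpha=1.6,beta=30)
cv2.imwrite("pics/w4c.png",cv2.resize(i,(500,600),interpolation=cv2.INTER_CUBIC))
E
```

```text
(no output)
```

View pics/w4c.png

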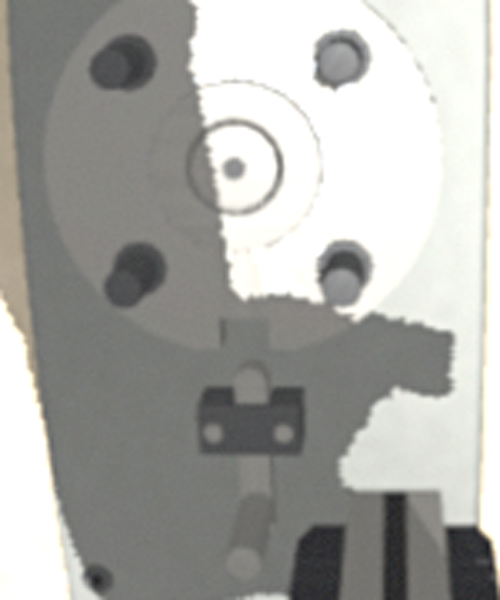

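The notch (x 222–269, y 318–348 in the crop) lies just in front of the bolt nose at about (251,368). The spigot is at (234,168) and the post top at (243,566). Next I'll measure these.

```bash
python3 - <<'E'
from h import *
c=env.read_camera("wrist")
P=lambda u,v,z:hit(c,160+u*.3-.35,110+v*.3-.35,z,True)[:2]
o=P(234,168,.044);print("spigot",o)
ang=lambda d:(np.hypot(*d).round(4),np.degrees(np.arctan2(d[1],d[0])).round(2))
for n,u,v,z in[("s",110,72,.06),("s",341,58,.06),("s",126,288,.06),("s",341,289,.06),("notch",245.5,333,.032),("nose",251,376,.029),("post",243,566,.072),("boltscrews",248.5,433,.041)]:
    q=P(u,v,z);print(n,q,ang(q-o))
S=[P(341,58,.06),P(110,72,.06),P(126,288,.06),P(341,289,.06)]
L=[(.052*np.cos(t),.052*np.sin(t)) for t in np.radians([-135,135,45,-45])]
for LL in(L,L[::-1],L[1:]+L[:1]):
    p,e=fitpose(LL,S);print(p[:2],np.degrees(p[2]),e)
print(ang(P(284,433,.041)-P(213,433,.041)))
E
```

```text
spigot [ 0.4743076  -0.21670423]
s [ 0.42356959 -0.22076797] (np.float64(0.0509), np.float64(-175.42))
s [ 0.47115815 -0.16403378] (np.float64(0.0528), np.float64(93.42))
s [ 0.47782165 -0.26810944] (np.float64(0.0515), np.float64(-86.09))
s [ 0.52648271 -0.21497849] (np.float64(0.0522), np.float64(1.89))
notch [ 0.52063152 -0.25850356] (np.float64(0.0624), np.float64(-42.06))
nose [ 0.53440197 -0.2697736 ] (np.float64(0.0802), np.float64(-41.45))
post [ 0.57528114 -0.30732722] (np.float64(0.1357), np.float64(-41.91))
boltscrews [ 0.54733346 -0.28179426] (np.float64(0.0978), np.float64(-41.71))
[ 0.47475803 -0.21697242] -96.57095448903256 0.09246036783033013
[ 0.47475803 -0.21697242] 138.44291347390433 0.0011288803949875137
[ 0.47475803 -0.21697242] -7.072496282811792 0.09274172143493059
(np.float64(0.0262), np.float64(48.55))
```

```bash
python3 -m jog '[[1,-0.025,-0.009,0,-0.4],[1,-0.036,-0.013,0,0],[1,-0.037,-0.014,0,0],[1,-0.03,-0.011,0.015,0],[1,-0.02,-0.007,0.03,0]]'
python3 -m jog '[[1,0,0,0.04,0],[1,0,0,0.04,0],[1,0,0,0.04,0],[1,0,0,0.025,0],[1,0,0,0,0]]'
python3 -m jog '[[1,0,0,0.014,0],[1,0,0,0.008,0],[1,0,0,0,0],[1,0,0,0,0]]'
python3 - <<'E'
from h import *
s=env.get_state();m=R.from_quat(s["orientation"],scalar_first=True).as_matrix()
print(np.degrees(np.arctan2(m[1,0],m[0,0])),(m.T@(s["tcp_pos"]-[.577,-.3085,0])))
E
```

```text
clock: 11.27
tcp_pos: [0.6016, -0.3312, 0.2255]
orientation: [0.004, 0.355, 0.935, -0.001]
wrist_force: [0.5, 0.4, 0.3]
finger_gap: 0.0001
grip_force: 0.0
clock: 11.68
tcp_pos: [0.5947, -0.3242, 0.0698]
orientation: [-0.006, 0.354, 0.935, 0.002]
wrist_force: [-0.6, 0.1, -0.7]
finger_gap: 0.0001
grip_force: 0.0
clock: 12.02
tcp_pos: [0.5992, -0.3272, 0.0565]
orientation: [0.0, 0.354, 0.935, -0.0]
wrist_force: [0.4, -0.5, 0.6]
finger_gap: 0.0001
grip_force: 0.0
138.5239260205731 [-0.02907909  0.00070625 -0.05644496]
```

```bash
python3 -m jog '[[1,0.0015,0,0,0],[1,0.0015,0,0,0],[1,0.0015,0,0,0],[1,0.0015,0,0,0],[1,0.001,0,0,0]]'
python3 -m jog '[[1,0.0007,0,0,0],[1,0.0007,0,0,0],[1,0.0007,0,0,0],[1,0.0007,0,0,0],[1,0.0007,0,0,0]]'
python3 -m jog '[[1,0.0007,0,0,0],[1,0.0007,0,0,0],[1,0.0007,0,0,0],[1,0.0007,0,0,0],[1,0.0007,0,0,0]]'
```

```text
clock: 12.43
tcp_pos: [0.5935, -0.3222, 0.0558]
orientation: [0.0, 0.354, 0.935, -0.0]
wrist_force: [0.1, -0.4, 0.2]
finger_gap: -0.0
grip_force: 0.0
clock: 12.85
tcp_pos: [0.5908, -0.32, 0.0552]
orientation: [-0.0, 0.354, 0.935, 0.0]
wrist_force: [0.7, 0.6, 0.1]
finger_gap: 0.0
grip_force: 0.0
clock: 13.27
tcp_pos: [0.5882, -0.3177, 0.0553]
orientation: [-0.0, 0.354, 0.935, 0.0]
wrist_force: [-0.6, -0.8, 0.1]
finger_gap: 0.0002
grip_force: 0.0
```

```bash
python3 -m jog '[[1,0.0007,0,0,0],[1,0.0007,0,0,0],[1,0.0007,0,0,0],[1,0.0007,0,0,0],[1,0.0007,0,0,0]]'
python3 -m jog '[[1,0.0007,0,0,0],[1,0.0007,0,0,0],[1,0.0007,0,0,0],[1,0.0007,0,0,0],[1,0.0007,0,0,0]]'
```

```text
clock: 13.68
tcp_pos: [0.586, -0.3157, 0.0554]
orientation: [0.001, 0.354, 0.935, -0.0]
wrist_force: [2.4, -2.2, -1.1]
finger_gap: 0.0
grip_force: 1.3
clock: 14.1
tcp_pos: [0.5831, -0.3131, 0.0554]
orientation: [0.0, 0.354, 0.935, 0.0]
wrist_force: [2.0, -1.2, -0.2]
finger_gap: -0.0001
grip_force: 1.3
```

```bash
python3 -m jog '[[1,0.001,0,0,0],[1,0.0012,0,0,0],[1,0.0012,0,0,0],[1,0.0012,0,0,0],[1,0.0012,0,0,0]]'
python3 -m jog '[[1,0.0012,0,0,0],[1,0.0012,0,0,0],[1,0.0012,0,0,0],[1,0.001,0,0,0],[1,0.0006,0,0,0]]'
python3 -m jog '[[1,0.0005,0,0,0],[1,0.0005,0,0,0],[1,0.0005,0,0,0],[1,0.0005,0,0,0],[1,0.0005,0,0,0]]'
```

```text
clock: 14.52
tcp_pos: [0.5787, -0.3091, 0.0554]
orientation: [0.0, 0.354, 0.935, 0.0]
wrist_force: [2.0, -2.1, 0.4]
finger_gap: -0.0002
grip_force: 1.3
clock: 14.93
tcp_pos: [0.5747, -0.3057, 0.0554]
orientation: [0.0, 0.354, 0.935, 0.0]
wrist_force: [2.4, -1.9, 1.6]
finger_gap: -0.0002
grip_force: 1.3
clock: 15.35
tcp_pos: [0.5734, -0.3045, 0.0554]
orientation: [0.001, 0.354, 0.935, -0.0]
wrist_force: [5.0, -3.1, -0.7]
finger_gap: 0.0002
grip_force: 2.6
```

```bash
python3 -m jog '[[1,0.0004,0,0,0],[1,0.0004,0,0,0],[1,0.0003,0,0,0],[1,0,0,0,0],[1,0,0,0,0]]'; python3 -m jog '[[1,0,0,0,0],[1,0,0,0,0]]'
```

```text
clock: 15.77
tcp_pos: [0.5733, -0.3045, 0.0554]
orientation: [0.001, 0.354, 0.935, -0.0]
wrist_force: [6.8, -4.2, -1.9]
finger_gap: 0.0004
grip_force: 3.5
clock: 15.93
tcp_pos: [0.5734, -0.3045, 0.0554]
orientation: [0.001, 0.354, 0.935, -0.0]
wrist_force: [6.1, -4.7, -2.4]
finger_gap: -0.0004
grip_force: 3.5
```

```bash
python3 -m jog '[[1,-0.003,0,0,0],[1,-0.007,0,0,0],[1,0,0,-0.03,0],[1,0,0,-0.04,0],[1,0,0,-0.04,0]]'; python3 -m jog '[[1,0,0,-0.02,0],[1,0,0,0,0],[1,0,0,0,0]]'
python3 - <<'E'
from h import *
c=env.read_camera("wrist"); np.save("c5.npy",c,allow_pickle=True)
i=cv2.convertScaleAbs(c["img"][:300,100:400,::-1],alpha=1.4,beta=20)
cv2.imwrite("pics/w5.png",cv2.resize(i,(600,600),interpolation=cv2.INTER_CUBIC))
E
```

```text
clock: 16.35
tcp_pos: [0.5778, -0.3089, 0.1642]
orientation: [-0.003, 0.354, 0.935, 0.001]
wrist_force: [0.5, -0.2, -0.3]
finger_gap: -0.0002
grip_force: 0.0
clock: 16.6
tcp_pos: [0.5799, -0.3103, 0.1866]
orientation: [0.001, 0.354, 0.935, -0.0]
wrist_force: [-0.1, -0.3, -0.5]
finger_gap: -0.0004
grip_force: 0.0
```

View pics/w5.png

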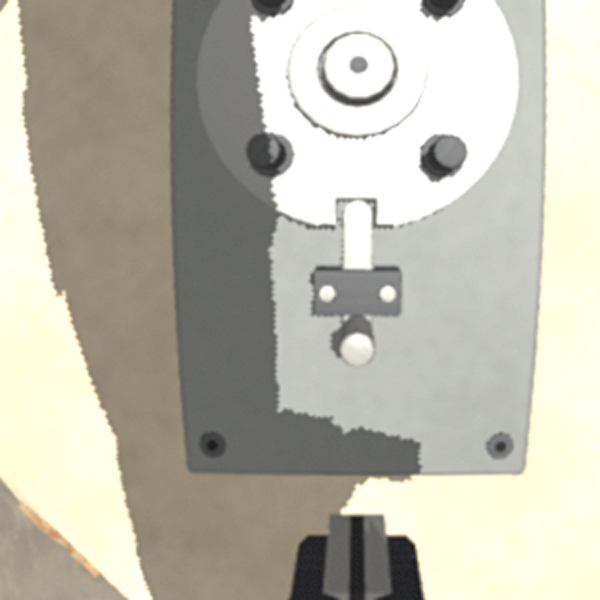

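The bolt is fully home and centred in the notch: the nose at crop (357,201) is near the notch floor at y≈197. Now I'll move to the stud for the take-up.

```bash
python3 -m jog '[[1,0.018,0.008,0,0],[1,0.03,0.013,0,0],[1,0.033,0.0145,0,3],[1,0.03,0.013,0,7.1],[1,0.014,0.006,0,7.1]]'; python3 -m jog '[[1,0,0,0,7.1],[1,0,0,0,7.1],[1,0,0,0,7.1],[1,0,0,0,4.1],[1,0,0,0,0]]';python3 -m jog '[[1,0,0,0,0],[1,0,0,0,0]]'
python3 - <<'E'
from h import *
s=env.get_state();m=R.from_quat(s["orientation"],scalar_first=True).as_matrix()
print(np.degrees(np.arctan2(m[1,0],m[0,0])),(m.T@([.5237,-.1865,.0574]-s["tcp_pos"])))
E
```

```text
clock: 17.07
tcp_pos: [0.5221, -0.1807, 0.1826]
orientation: [-0.004, 0.492, 0.871, 0.0]
wrist_force: [0.5, 0.4, -0.3]
finger_gap: -0.0
grip_force: 0.0
clock: 17.48
tcp_pos: [0.5246, -0.1839, 0.1829]
orientation: [-0.002, 0.67, 0.742, -0.001]
wrist_force: [-0.3, 1.2, -0.6]
finger_gap: 0.0001
grip_force: 0.0
clock: 17.65
tcp_pos: [0.5253, -0.1845, 0.184]
orientation: [-0.001, 0.669, 0.743, -0.0]
wrist_force: [-0.8, 0.4, 0.7]
finger_gap: 0.0005
grip_force: 0.0
96.03333668119076 [-0.00202599 -0.00156594  0.12657162]
```

```bash
python3 -m jog '[[1,0,-0.0015,0.025,0],[1,0,0,0.04,0],[1,0,0,0.035,0],[1,0,0,0.018,0],[1,0,0,0.008,0]]'; python3 -m jog '[[1,-0.001,0,0,0],[1,-0.0012,0,0,0],[1,-0.0012,0,0,0],[1,-0.0012,0,0,0],[1,-0.0012,0,0,0]]'
python3 -m jog '[[1,-0.0006,0,0,0],[1,-0.0006,0,0,0],[1,-0.0005,0,0,0],[1,-0.0005,0,0,0],[1,-0.0005,0,0,0]]'
python3 -m jog '[[1,-0.0005,0,0,0],[1,-0.0005,0,0,0],[1,-0.0005,0,0,0],[1,-0.0005,0,0,0],[1,-0.0005,0,0,0]]'
```

```text
clock: 18.07
tcp_pos: [0.5218, -0.1836, 0.0554]
orientation: [-0.003, 0.669, 0.743, -0.001]
wrist_force: [-0.4, -0.2, -0.2]
finger_gap: 0.0001
grip_force: 0.0
clock: 18.48
tcp_pos: [0.5263, -0.1915, 0.0609]
orientation: [0.001, 0.67, 0.743, 0.0]
wrist_force: [0.4, -0.4, 0.0]
finger_gap: -0.0004
grip_force: 0.0
clock: 18.9
tcp_pos: [0.5254, -0.1934, 0.0593]
orientation: [-0.0, 0.67, 0.743, 0.0]
wrist_force: [0.1, -0.2, -0.3]
finger_gap: -0.0
grip_force: 0.0
clock: 19.32
tcp_pos: [0.5257, -0.1956, 0.0592]
orientation: [-0.0, 0.67, 0.743, 0.0]
wrist_force: [0.4, 1.8, 0.1]
finger_gap: -0.0001
grip_force: 0.7
```

```bash
python3 -m jog '[[1,0.002,0,0,0],[1,0,0,0.004,0],[1,0,0,0.003,0],[1,0,0,0.0015,0],[1,0,0,0,0]]'; python3 -m jog '[[1,-0.0006,0,0,0],[1,-0.0006,0,0,0],[1,-0.0005,0,0,0],[1,-0.0005,0,0,0],[1,-0.0005,0,0,0]]'
python3 -m jog '[[1,-0.0005,0,0,0],[1,-0.0005,0,0,0],[1,-0.0004,0,0,0],[1,-0.0004,0,0,0],[1,-0.0004,0,0,0]]'
```

```text
clock: 19.73
tcp_pos: [0.5251, -0.1937, 0.0501]
orientation: [-0.001, 0.67, 0.743, -0.0]
wrist_force: [0.4, 0.1, 0.2]
finger_gap: 0.0001
grip_force: 0.0
clock: 20.15
tcp_pos: [0.5258, -0.1964, 0.0508]
orientation: [-0.0, 0.67, 0.743, 0.0]
wrist_force: [0.5, 1.6, 0.7]
finger_gap: 0.0001
grip_force: 0.7
clock: 20.57
tcp_pos: [0.5259, -0.1974, 0.0508]
orientation: [-0.001, 0.669, 0.743, 0.001]
wrist_force: [0.5, 7.4, 3.6]
finger_gap: -0.0
grip_force: 3.7
```

```bash
python3 -m jog '[[1,-0.0003,0,0,0],[1,-0.0003,0,0,0],[1,-0.0003,0,0,0],[1,0,0,0,0],[1,0,0,0,0]]'; python3 -m jog '[[1,0,0,0,0]]'
```

```text
clock: 20.98
tcp_pos: [0.526, -0.1975, 0.0508]
orientation: [-0.001, 0.669, 0.743, 0.002]
wrist_force: [-0.1, 9.0, 4.8]
finger_gap: 0.0001
grip_force: 4.4
clock: 21.07
tcp_pos: [0.526, -0.1975, 0.0508]
orientation: [-0.001, 0.669, 0.743, 0.002]
wrist_force: [0.3, 9.2, 3.8]
finger_gap: 0.0001
grip_force: 4.3
```

```bash
python3 -m jog '[[1,-0.0005,0,0,0],[1,-0.0005,0,0,0],[1,-0.0004,0,0,0],[1,0,0,0,0],[1,0,0,0,0]]'; python3 -m jog '[[1,0,0,0,0]]'
```

```text
clock: 21.48
tcp_pos: [0.5261, -0.1977, 0.0508]
orientation: [-0.002, 0.669, 0.743, 0.002]
wrist_force: [1.2, 12.4, 5.2]
finger_gap: -0.0001
grip_force: 6.2
clock: 21.57
tcp_pos: [0.5261, -0.1977, 0.0508]
orientation: [-0.002, 0.669, 0.744, 0.002]
wrist_force: [0.5, 13.0, 4.8]
finger_gap: 0.0001
grip_force: 6.2
```

```bash
python3 -m jog '[[1,-0.0004,0,0,0],[1,0,0,0,0],[1,0,0,0,0],[1,0,0,0,0],[1,0,0,0,0]]'; python3 -m jog '[[1,0,0,0,0],[1,0,0,0,0],[1,0,0,0,0],[1,0,0,0,0],[1,0,0,0,0]]';python3 -m jog '[[1,0,0,0,0],[1,0,0,0,0],[1,0,0,0,0],[1,0,0,0,0],[1,0,0,0,0]]'; python3 -m jog '[[1,0,0,0,0],[1,0,0,0,0]]'
```

```text
clock: 21.98
tcp_pos: [0.5262, -0.1977, 0.0508]
orientation: [-0.002, 0.669, 0.744, 0.003]
wrist_force: [1.1, 13.4, 5.3]
finger_gap: -0.0001
grip_force: 6.7
clock: 22.4
tcp_pos: [0.5261, -0.1977, 0.0508]
orientation: [-0.002, 0.669, 0.744, 0.003]
wrist_force: [1.3, 14.0, 6.0]
finger_gap: 0.0002
grip_force: 6.7
clock: 22.82
tcp_pos: [0.5261, -0.1977, 0.0508]
orientation: [-0.002, 0.669, 0.744, 0.003]
wrist_force: [1.8, 13.7, 5.8]
finger_gap: 0.0001
grip_force: 6.7
clock: 22.98
tcp_pos: [0.5261, -0.1977, 0.0508]
orientation: [-0.002, 0.669, 0.744, 0.003]
wrist_force: [1.1, 14.0, 5.3]
finger_gap: -0.0
grip_force: 6.7
```

Held at about 14 N for over a second. Now I'll release gently, lift clear and check.

```bash
python3 -m jog '[[1,0.001,0,0,0],[1,0.001,0,0,0],[1,0.001,0,0,0],[1,0.001,0,0,0],[1,0.001,0,0,0]]'; python3 -m jog '[[1,0.003,0,0,0],[1,0.004,0,0,0],[1,0.003,0,-0.01,0],[1,0,0,-0.03,0],[1,0,0,-0.04,0]]';python3 -m jog '[[1,0,0,-0.04,-7],[1,0,0,-0.04,-7],[1,0,0,-0.02,-7],[1,0,0,0,-7],[1,0,0,0,-7]]'; python3 -m jog '[[1,0,0,0,-7],[1,0,0,0,0],[1,0,0,0,0]]'
python3 - <<'E'
from h import *
c=env.read_camera("wrist")
i=cv2.convertScaleAbs(c["img"][90:290,160:310,::-1],alpha=1.4,beta=20)
cv2.imwrite("pics/w6.png",cv2.resize(i,(450,600),interpolation=cv2.INTER_CUBIC))
E
```

```text
clock: 23.4
tcp_pos: [0.526, -0.197, 0.0508]
orientation: [0.001, 0.67, 0.743, -0.0]
wrist_force: [-0.3, 0.1, 0.4]
finger_gap: -0.0001
grip_force: 0.0
clock: 23.82
tcp_pos: [0.5222, -0.1851, 0.1291]
orientation: [-0.003, 0.67, 0.743, -0.001]
wrist_force: [-0.0, -0.5, 0.3]
finger_gap: 0.0001
grip_force: 0.0
clock: 24.23
tcp_pos: [0.5258, -0.1871, 0.2342]
orientation: [0.003, 0.413, 0.911, -0.0]
wrist_force: [0.2, -0.2, -0.6]
finger_gap: -0.0001
grip_force: 0.0
clock: 24.48
tcp_pos: [0.5247, -0.1865, 0.2314]
orientation: [0.0, 0.36, 0.933, -0.0]
wrist_force: [-0.5, -0.3, -0.3]
finger_gap: 0.0001
grip_force: 0.0
```

View pics/w6.png

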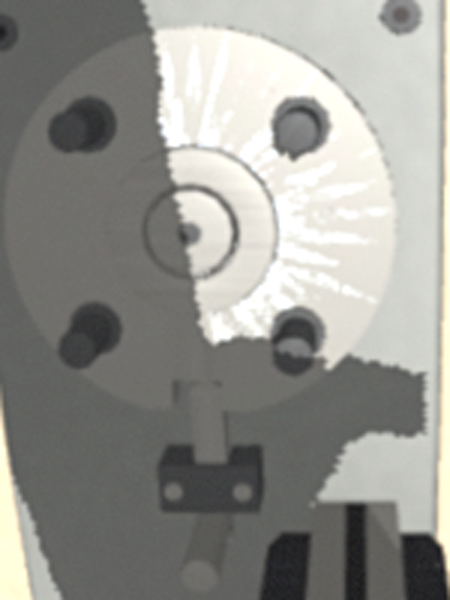

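The bolt, at about (207,410), is home in the notch. The notch's right (+x) wall now bears on it, with the gap on the left (x≈175–190). The robot is clear, so I'm handing in.

```bash
python3 -c "
from workcell import env;print(env.hand_in())"
```

```text
the job is handed in; nothing more can be done
None
```

The job is done and handed in at about 24.5 s: the notch was turned to the bolt, the bolt slid home, the play taken up clockwise with about 14 N of horizontal push (about 15 N total at the wrist) held for over a second, and the flange left resting against the bolt with the robot clear.

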